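# Dispense a spool with the spring-return knob and kit it

## Task

Fetch the red spool of thread for the kit: twist the red spring-return knob on the dispenser's sloping panel clockwise until you feel its stop (the stop is set differently each time; press lightly against it, do not wrench it), hold it there until the red spool has rolled down to the front lip, then let go so that the knob springs back and the blue and yellow spools stay in the chute. Then pick up the red spool, set it down (do not drop it) lying in the empty middle compartment of the grey kit tray and let go, leaving everything else where it is.

Things in the scene. Friction and masses are not known exactly. Their poses are not given: they have to be found in the camera images.
- dispenser: Fixed spool dispenser; origin under its 10 mm base plate's centre, x to its back, y to its left, z up. At y = -75 mm a chute 52 mm wide slopes down to the front at 14 degrees. At the left a white 130 x 120 mm knob panel, face centre (-35, 85, 85) mm, slopes down to the front at 24 degrees. Orange gates let the first spool go when the knob is past about 0.8 rad and hold back the next.
- knob_grip (a point): Point on the knob's axis, 20 mm out from the panel face. The grip is a red bar 44 mm long (its x axis), 14 mm wide (y); its top lies 13 mm beyond this point. Under it lie a black disc of 17 mm radius and a tab, up to 6 mm above the panel. z is the turning axis, square to the panel and out of it, leaning 24 degrees from vertical towards the dispenser's front; x starts 0.6 rad anticlockwise of straight up the slope.
- knob (a joint): Turn of the knob, rad: 0 at rest, growing clockwise seen from outside the panel (negative about z of knob_grip). The stop is set differently each time, somewhere from 0.85 to 1.35, and must be felt: there the moment leaps from the spring's (0.07 Nm at rest, 0.22 Nm at 1.2 rad) by some 0.5 Nm for every 3 degrees more. On its return the front gate shuts and the remaining spools move up by one place.
- pocket (a point): Where the centre of a dispensed spool rests against the blue lip at the chute's front end, 54 mm above the table. The chute floor here is 40 mm wide, without side walls, narrower than the spool, so fingers can take the spool by its two ends and reach below the floor's level. Axes as the dispenser's; the spool lies along y.
- spool_red_center (a point): Centre of the loose red thread spool, first in the chute, a cylinder with white ends, 32 mm in diameter, 48 mm long, 30 to 60 g. Its length runs along its y axis; it turns about y as it rolls.
- spool_blue_center (a point): Centre of the blue spool, same size, second in the chute; stays in the chute.
- spool_yellow_center (a point): Centre of the yellow spool, same size, third in the chute; stays in the chute.
- tray_middle (a point): Centre of the floor of the tray's middle compartment, 4 mm above the table. The fixed grey tray, 315 x 140 x 32 mm high, walls 4 mm, is divided along its x into three compartments of about 100 mm (x) by 132 mm (y); the middle one is empty. Axes are the tray's, z up.
- tape_reel: Yellow tape reel, 54 mm in diameter, 20 mm high, in the tray's compartment at -x. Leave alone.
- bobbin_box: Blue bobbin box 60 x 85 x 22 mm in the tray's compartment at +x. Leave alone.
- button_jar: Jar of buttons, 68 mm in diameter, 85 mm high. Leave alone.
- oil_bottle: Oil bottle, 44 mm in diameter, 120 mm high. Leave alone.
- thread_cone: Green thread cone, 68 mm in diameter, 120 mm high. Leave alone.
- shears: Shears lying flat, 190 mm long, black handles. Leave alone.
- stop_ring: Ring round the knob's foot on the panel face (z out of the panel) carrying the stop: a brass peg 6 mm thick, 7 mm high, 32 mm from the knob's axis, up the slope and to the right. The knob's black tab runs against it. It is stiffly set; a moment above 1.5 Nm wrenches it. Do not touch it with the fingers.
Not all that is in view belongs to the job. Leave any purple or turquoise look-alike of the part that bears spool_yellow_center alone. What is shaped like the part that bears spool_blue_center but green is not meant.

How it is judged:
By the outcome, as a careful person would: the job done as asked, in the order asked, and still so for the second after the job is handed in, with the robot touching nothing.
It also fails if it takes over 69 s, if anything falls off the work surface, if the arm or the gripper's body presses on something with over 40 N, if the wrist force passes 120 N, or if a joint passes its speed limit or range.

## Robot

A 6-joint arm with a two-finger parallel gripper is mounted at the origin on the work surface. World frame = base frame: x ahead of the robot, y to its left, z up, the work surface at z = 0. Lengths are in mm, angles in rad, forces in N, time in s.
With the tool pointing down it reaches from about 300 to 775 mm from the base axis. Payload 14.6 kg.
Tool frame: the origin (TCP) lies on the centre line of the jaws, within the pads' length; the fingertips stand 19 mm ahead of it and the grasp point (between the pads) is the TCP (bot.tip_reach is the distance from the TCP to the fingertips, in mm); y points along the fingers, x is the direction in which the jaws open and shut, and the axes are right-handed (so a half turn about y gives the same grasp; the last joint's range is limited). The gripper opens to 85 mm and grips with 20 to 120 N. Pads are 22 mm wide; open, the fingers measure 114 mm over their backs; the gripper's body (76 mm by 85 mm) begins 54 mm behind the grasp point. The pads swing forward as they close: fully open they stand 13 mm farther back than shut.
Start: joints at [1.275, 0.3, 1.521, -0, 1.321, -0.067], TCP at [124.743, 535.657, 221.481] pointing down, gripper open.
Joint ranges: [-3.03, 3.03], [-0.79, 2.21], [0.23, 2.52], [-1.04, 4.18], [0, 3.07], [-2.55, 2.55]. Speed limits (rad/s): [2.22, 2.22, 2.57, 3.14, 3.14, 3.14].

## Interface

Orientations are given as a unit quaternion [w, x, y, z].
In Python, from rig import bot gives the robot as it stands. Calls block until the motion is done:
- bot.move_to(position, orientation): joint-space move of the TCP to a pose.
- bot.servo_line(position, attitude=None, speed=150, until_force=None): straight line of the TCP; attitude=None keeps the orientation; speed is the mean speed in mm/s. With until_force (N) it stops when the force on the tool has changed by that much, and returns True; else False.
- bot.move_joints(angles): joint-space move.
- bot.move_gripper(opening, grip_force=None): finger opening in mm; grip_force is the grip in N (None keeps the last); returns when the fingers have stopped.
- bot.dwell(seconds).
- bot.ik(position, orientation): joint angles nearest the present ones, or None.
- bot.read_state(): the state.
- bot.read_camera(name): name is "scene" or "top" or "wrist"; returns a dict with "image" (480x640x3 uint8, blue, green, red), "depth" (480x640 float32, mm along the optical axis (not along the pixel's ray), 0 where there is no reading), "fovy" (degrees; the focal length in pixels is half the picture's height over the tangent of half this angle, whatever the lens; pixels are square), "cx", "cy" (the principal point, pixels), "eye" and "attitude" of the camera in the world; the wrist camera has in their place "mount" (4x4, takes a point from camera to tool coordinates, whose origin is the TCP and whose axes are the tool frame's). Camera axes: x right, y down, z forward; pixel columns grow to the right and rows downward; lengths in mm; the calibration is good to about 2 mm. A picture is of the moment at which its call begins: read the wrist's pose just before it.
A pose or a line that the arm cannot do raises bot.MotionError and nothing moves.
- bot.finish_job(): hands the job in, once; it reports no verdict.
The state is a dict: "clock": time; "joint_positions": joint angles; "qvel": joint speeds; "effort": joint torques, N m; "ee_pos": TCP position; "tool_rot": TCP orientation; "ft_force": force on the tool from outside, world axes, zero at the start; "moment": the same for the moment, N m; "grip_width": finger opening in mm.
Only numpy, scipy, OpenCV 4.12 (cv2) and the standard library are available. Lean on these libraries where they do the work, as an engineer would, in place of code of your own. Each camera call takes 0.05 s, during which the arm holds its last target. There are 200 camera calls.

## Working session

There is one attempt and no reset: what is moved stays moved. The work goes in short steps, each a Python script; the robot and the scene stay as the last script left them, time stands still between calls to the robot, and variables do not carry over. Pictures are saved under pics/ and viewed, about 8 in all and at most 12, crops included, and the job is handed in when it is done.

```bash
ls; mkdir -p pics; cat > h.py <<'E'
import numpy as np, cv2
from scipy.spatial.transform import Rotation as R
from rig import bot
def q2R(q): return R.from_quat(np.roll(q,-1))
def R2q(r): return np.roll(r.as_quat(),1)
def shot(name):
    s=bot.read_state(); c=bot.read_camera(name)
    if name=="wrist":
        T=np.eye(4);T[:3,:3]=q2R(s["tool_rot"]).as_matrix();T[:3,3]=s["ee_pos"];c["T"]=T@np.array(c["mount"])
    else:
        a=np.array(c["attitude"]);T=np.eye(4);T[:3,:3]=a if a.shape==(3,3) else q2R(a).as_matrix();T[:3,3]=c["eye"];c["T"]=T
    c["f"]=240/np.tan(np.radians(c["fovy"])/2)
    return c
def cloud(c):
    v,u=np.mgrid[:480,:640];d=c["depth"]
    P=np.stack([(u-c["cx"])/c["f"]*d,(v-c["cy"])/c["f"]*d,d],-1)
    W=P@c["T"][:3,:3].T+c["T"][:3,3]; W[d==0]=np.nan
    return W
E
python3 - <<'E'
from h import *
for n in ("scene","top"):
    c=shot(n);cv2.imwrite(f"pics/{n}0.png",c["image"]);np.savez(f"{n}0.npz",W=cloud(c),im=c["image"]);print(n,c["T"].round(3).tolist(),c["f"],c["cx"],c["cy"],(c["depth"]>0).mean())
print(bot.read_state(), bot.tip_reach)
E
```

```text
pics
scene [[0.73, 0.49, -0.476, 1309.852], [0.684, -0.531, 0.501, -834.932], [-0.007, -0.691, -0.723, 1301.103], [0.0, 0.0, 0.0, 1.0]] 552.7379855613273 320.00825442566816 236.3232341384189 0.9873697916666667
top [[-0.004, -0.991, 0.133, 402.42], [-1.0, 0.001, -0.021, 7.553], [0.021, -0.133, -0.991, 1256.739], [0.0, 0.0, 0.0, 1.0]] 501.4358930957102 317.55988333637185 242.94360639513505 0.9961393229166666
{'clock': 0.1, 'joint_positions': array([ 1.27542084e+00,  3.00411588e-01,  1.52153477e+00, -1.39787001e-06,
        1.32068565e+00, -6.65973425e-02]), 'qvel': array([ 0.00203705, -0.00250807, -0.00021976, -0.00032599,  0.00125208,
        0.00115419]), 'effort': array([ 2.05165044e-03, -5.44387400e+01, -3.62363935e+01, -2.87815578e-05,
        3.18704493e-03,  2.55957713e-05]), 'ee_pos': array([124.670151  , 535.45581297, 220.97355067]), 'tool_rot': array([-0.55359287,  0.55401131,  0.4393604 , -0.43996459]), 'ft_force': array([-0.61615662, -0.13866849,  0.07789089]), 'moment': array([-0.00889496,  0.01478552,  0.01776954]), 'grip_width': 84.99762469494839} 19.0
```

View pics/top0.png

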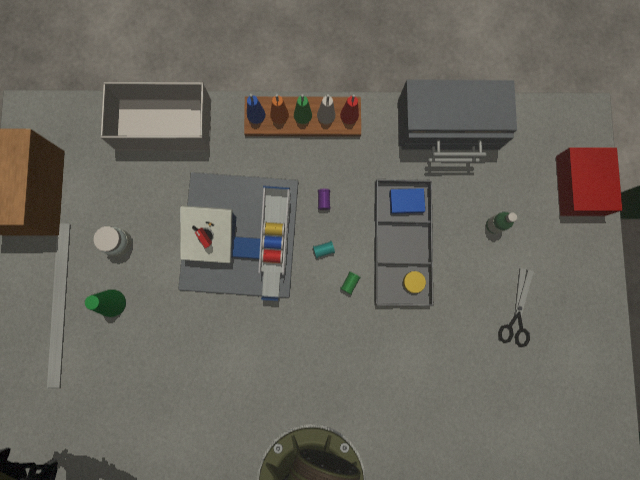

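View pics/scene0.png

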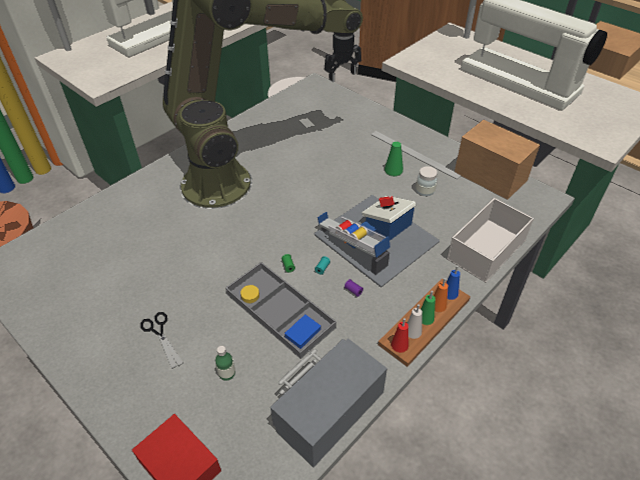

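Top view: knob at (203,237) on the white panel, chute spools red/blue/yellow at (272,257)/(272,242)/(272,229), tray centre (404,243) with reel near and box far. Now I fit these in 3D.

```bash
python3 - <<'E'
from h import *
z=np.load("top0.npz");W,im=z["W"],z["im"]
hsv=cv2.cvtColor(im,cv2.COLOR_BGR2HSV);H,S,V=[hsv[...,i].astype(int) for i in range(3)]
def box(u0,u1,v0,v1):
    m=np.zeros(H.shape,bool);m[v0:v1,u0:u1]=1;return m
print("table z",np.nanmedian(W[350:400,150:250,2]))
red=((H<8)|(H>172))&(S>150)&(V>80)
# panel
m=box(178,234,204,268)&(S<60)&(V>150); P=W[m]; P=P[P[:,2]>40]
A=np.c_[P[:,:2],np.ones(len(P))]
for _ in range(3):
    k,*_r=np.linalg.lstsq(A,P[:,2],rcond=None); r=abs(A@k-P[:,2]); P=P[r<4];A=A[r<4]
n=np.array([-k[0],-k[1],1]);n/=np.linalg.norm(n)
print("panel n",n,"tilt",np.degrees(np.arccos(n[2])),"az",np.degrees(np.arctan2(-n[1],-n[0])),"cent",P.mean(0),len(P))
rect=cv2.minAreaRect(P[:,:2].astype(np.float32));print("rect",rect)
K=W[box(178,234,204,268)&red];h=(K-P.mean(0))@n;print("knob red",K.mean(0),np.percentile(h,[10,50,90]),len(K))
T=K[h>22]; 
Q=T-np.outer((T-P.mean(0))@n,n)
print("grip top proj",Q.mean(0),len(T)); 
w,v=np.linalg.eigh(np.cov(Q.T));print("axis",v[:,2],w)
# base plate
m=box(170,305,165,305)&(abs(W[...,2]-10)<4);r=cv2.minAreaRect(W[m][:,:2].astype(np.float32));print("base",r,m.sum(),np.nanmedian(W[m][:,2]))
for nme,mm in (("red",red),("blue",(H>105)&(H<130)&(S>120)),("yel",(H>18)&(H<32)&(S>130))):
    p=W[box(262,284,215,268)&mm]; p=p[p[:,2]>60] if len(p) else p
    print(nme,p.mean(0),p.min(0),p.max(0),len(p))
m=box(370,440,175,312)&(W[...,2]>24)&(W[...,2]<40)
print("tray",cv2.minAreaRect(W[m][:,:2].astype(np.float32)),m.sum(),np.median(W[m][:,2]))
o=im[160:320,170:310];cv2.imwrite("pics/top_crop.png",cv2.resize(o,None,fx=4,fy=4,interpolation=cv2.INTER_CUBIC)[:600])
E
```

```text
table z 0.7987547369575623
panel n [-0.40587547  0.02978047  0.91344306] tilt 24.014420476851082 az -4.1964673761956295 cent [582.52974332 246.82819303  87.47229235] 1968
rect ((580.6156005859375, 247.05117797851562), (117.56146240234375, 116.92252349853516), 86.2210922241211)
knob red [nan nan nan] [nan nan nan] 133
grip top proj [579.01071846 244.31320034  85.99065843] 111
axis [-0.82536445 -0.44115599 -0.35235623] [-2.05469642e-15  1.78268076e+01  1.36959564e+02]
base ((595.4177856445312, 184.71868896484375), (339.85003662109375, 354.1692199707031), 89.97427368164062) 6123 10.74260602535719
red [530.06409191  89.97015313  87.57554515] [516.30339777  70.35291309  64.28713924] [543.53469512 108.23148192  94.8366273 ] 186
blue [561.14148618  87.91129205  96.04948951] [549.44457503  67.94735869  84.5556287 ] [575.47399427 107.44790376 102.04631875] 182
yel [591.35116915  85.76514342 103.95596724] [579.20824861  65.37920655  92.69188121] [605.10011307 105.26165811 110.66346452] 183
tray ((572.5908203125, -232.69139099121094), (141.52301025390625, 315.87762451171875), 88.51179504394531) 1925 28.878242424018026
```

View pics/top_crop.png

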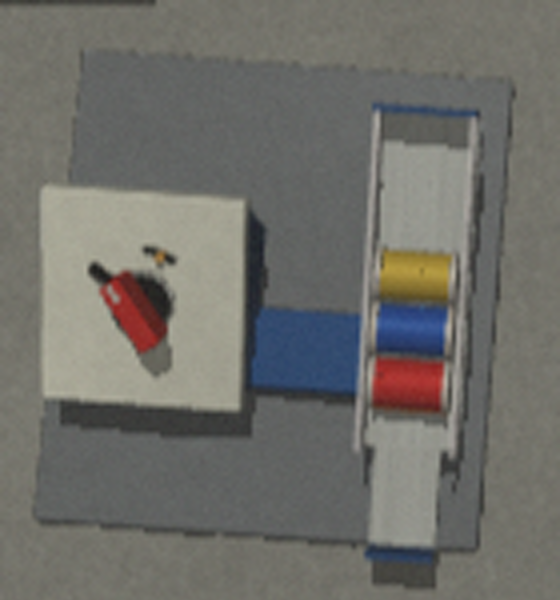

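Crop shows the bar leaning up-left as specified, the brass peg up-right of it, and the three spools behind the gate. Dispenser yaw ≈ -4.1°. Move to a hover square to the panel and refine there.

```bash
cat >> h.py <<'E'
yaw=np.radians(-4.1)
ex=np.array([np.cos(yaw),np.sin(yaw),0]);ey=np.array([-np.sin(yaw),np.cos(yaw),0])
t=np.radians(24)
n=np.array([0,0,1])*np.cos(t)-ex*np.sin(t); up=np.cross(ey,n)
def knobq(turn,flip=1):
    "tool y=-n, tool x across the bar at knob turn (clockwise)"
    a=0.6-turn; bx=np.cos(a)*up+np.sin(a)*ey; by=np.cross(n,bx)*flip
    return R2q(R.from_matrix(np.c_[by,-n,np.cross(by,-n)]))
E
python3 - <<'E'
from h import *
F=np.array([580,246,86.5])
for f in (1,-1):
    for d in (125,30):
        print(f,d,[None if (j:=bot.ik(F+d*n,knobq(a,f))) is None else np.round(j,2).tolist() for a in (-.1,.7,1.4)])
E
```

```text
1 125 [[0.47, 0.22, 1.72, -0.28, 0.85, -1.58], [0.47, 0.22, 1.72, -0.28, 0.85, -0.78], [0.47, 0.22, 1.72, -0.28, 0.85, -0.08]]
1 30 [[0.43, 0.4, 1.71, -0.32, 0.68, -1.56], [0.43, 0.4, 1.71, -0.32, 0.68, -0.76], [0.43, 0.4, 1.71, -0.32, 0.68, -0.06]]
-1 125 [[0.47, 0.22, 1.72, -0.28, 0.85, 1.56], [0.47, 0.22, 1.72, -0.28, 0.85, 2.36], None]
-1 30 [[0.43, 0.4, 1.71, -0.32, 0.68, 1.58], [0.43, 0.4, 1.71, -0.32, 0.68, 2.38], None]
```

```bash
python3 - <<'E'
from h import *
F=np.array([580,246,86.5])
bot.move_to(F+150*n,knobq(0)); print(bot.read_state()["clock"])
c=shot("wrist");W=cloud(c);im=c["image"];np.savez("w1.npz",W=W,im=im,T=c["T"])
cv2.imwrite("pics/w1.png",im)
hsv=cv2.cvtColor(im,cv2.COLOR_BGR2HSV);H,S,V=[hsv[...,i].astype(int) for i in range(3)]
X=(W-F)@np.c_[up,ey,n]   # panel coords
m=(S<60)&(V>130)&(abs(X[...,2])<15)&(abs(X[...,0])<70)&(abs(X[...,1])<75)
P=X[m];A=np.c_[P[:,:2],np.ones(len(P))];k=np.linalg.lstsq(A,P[:,2],rcond=None)[0];print("plane",k,len(P),P.min(0),P.max(0))
hh=X[...,2]-(X[...,0]*k[0]+X[...,1]*k[1]+k[2])
red=((H<8)|(H>172))&(S>130)&(abs(X[...,0])<60)&(abs(X[...,1])<60)
print("h red",np.percentile(hh[red],[5,50,90]))
T=X[red&(hh>29)&(hh<37)];r=cv2.minAreaRect(T[:,:2].astype(np.float32));print(r,len(T),T.mean(0))
E
```

```text
1.8417
plane [-1.21077419e-03 -3.91753255e-04 -1.62628744e+00] 14770 [-67.88562936 -57.05748767  -6.00174254] [60.3908482  63.27525679  4.39546791]
h red [31.54480854 32.92918915 33.83906066]
((-5.0763702392578125, 2.159806251525879), (42.56636047363281, 13.410078048706055), 34.16460418701172) 720 [-7.26262134  0.53906438 31.26954779]
```

View pics/w1.png

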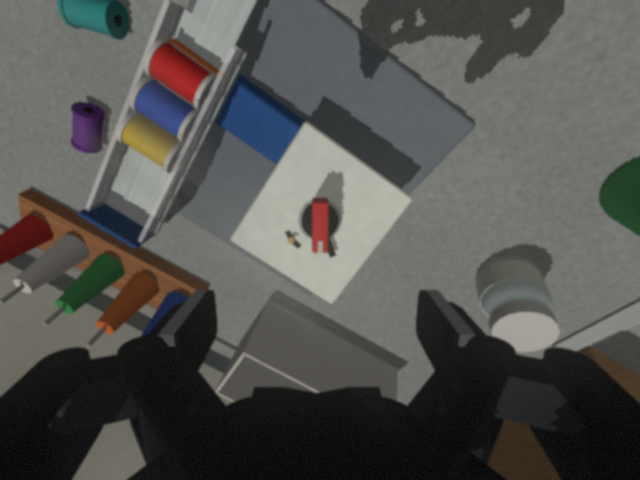

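Bar top at (319,225) in the wrist view, peg at (291,239); fit gives knob centre (-5, 2.2, -1.6) in my panel coordinates. Descend and grip lightly.

```bash
cat >> h.py <<'E'
M=np.c_[up,ey,n]
F=np.array([580,246,86.5])+M@np.array([-4.9,2.3,-1.6])
def st(msg=""):
    s=bot.read_state();q=q2R(s["tool_rot"])
    print(msg,"t%.2f"%s["clock"],"p",((s["ee_pos"]-F)@M).round(2),"f_tool",q.inv().apply(s["ft_force"]).round(2),"m_n %.3f"%(s["moment"]@n),"w%.1f"%s["grip_width"],"j6 %.3f"%s["joint_positions"][5]);return s
E
python3 - <<'E'
from h import *
bot.move_gripper(50,20); st("open")
bot.servo_line(F+60*n,knobq(0),speed=120)
print(bot.servo_line(F+30*n,knobq(0),speed=50,until_force=5)); st("down")
bot.move_gripper(0,20); bot.dwell(.2); st("grip")
E
```

```text
open t2.33 p [  4.86  -2.22 151.62] f_tool [-0.26  0.44 -0.59] m_n 0.051 w50.2 j6 -1.485
False
down t4.00 p [ 0.07  0.04 30.05] f_tool [-0.7  -0.57 -0.43] m_n 0.017 w49.7 j6 -1.443
grip t4.73 p [-0.000e+00 -1.000e-02  2.999e+01] f_tool [-0.18  0.13  0.11] m_n 0.004 w0.1 j6 -1.443
```

```bash
python3 - <<'E'
from h import *
c=shot("wrist");im=c["image"];W=cloud(c);cv2.imwrite("pics/w2.png",im)
c=shot("top");cv2.imwrite("pics/t2.png",cv2.resize(c["image"][170:300,130:310],None,fx=3,fy=3))
a=np.zeros((480,640+540,3),np.uint8);a[:,:640]=im;a[:390,640:]=cv2.imread("pics/t2.png");cv2.imwrite("pics/w2.png",cv2.resize(a,(800,325)))
E
```

```text
(no output)
```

View pics/w2.png

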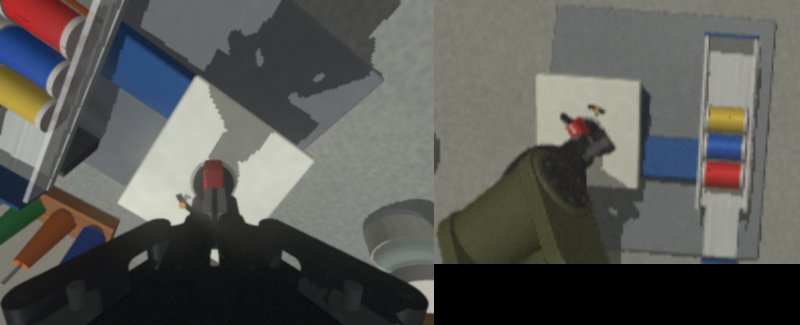

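```bash
python3 - <<'E'
from h import *
s=bot.read_state();print(s["ee_pos"],F+30*n,s["tool_rot"],knobq(0))
c=shot("wrist");im=c["image"];W=cloud(c);X=(W-F)@M
print("mount",np.array(c["mount"]).round(3).tolist())
for u in (343,):
    for v in range(225,370,8):
        print(u,v,im[v,u],X[v,u].round(1))
d=shot("top");W=cloud(d);X=(W-F)@M;hsv=cv2.cvtColor(d["image"],cv2.COLOR_BGR2HSV).astype(int)
m=((hsv[...,0]<8)|(hsv[...,0]>172))&(hsv[...,1]>150)&(np.abs(X[...,:2]).max(-1)<60);print("top red",X[m].min(0),X[m].max(0),X[m].mean(0))
E
```

```text
[564.17737099 249.4350896  110.47017873] [564.17776906 249.44005292 110.45168145] [-0.21197269  0.47678542  0.66372129 -0.53592657] [-0.21197173  0.4767803   0.66372258 -0.53592991]
mount [[1.0, -0.001, 0.001, 0.565], [-0.001, -0.266, 0.964, -151.135], [-0.001, -0.964, -0.266, 67.96], [0.0, 0.0, 0.0, 1.0]]
343 225 [117 126 124] [-29.7  -1.4  -0. ]
343 233 [118 125 124] [-26.    1.3  -0. ]
343 241 [117 126 124] [-22.2   4.   -0. ]
343 249 [107 114 113] [-18.3   6.8  -0.5]
343 257 [91 95 93] [-14.6   9.3   0.6]
343 265 [63 65 65] [-12.3  10.4   6.8]
343 273 [51 55 54] [-8.  13.6  5.3]
343 281 [89 93 92] [-4.1 16.3  5.6]
343 289 [103 110 108] [-13.3   5.9  46.5]
343 297 [47 50 50] [-12.9   5.4  54.4]
343 305 [47 49 51] [-12.3   5.2  60.9]
343 313 [43 46 46] [-15.9   1.   77.4]
343 321 [42 46 43] [-16.7  -0.3  85.2]
343 329 [39 42 42] [-15.4   0.4  87.5]
343 337 [39 43 42] [-15.5  -0.2  92.9]
343 345 [36 39 38] [-14.8   0.   95.9]
343 353 [31 34 31] [-19.   -4.2 108.4]
343 361 [31 30 29] [-18.6  -4.2 111.1]
343 369 [28 28 28] [-18.8  -4.7 114.7]
top red [  9.94466554 -17.22279458   9.53475658] [29.80134139 11.88339466 92.25264162] [18.10535791  1.88741845 30.50511669]
```

```bash
python3 - <<'E'
from h import *
c=shot("wrist");im=c["image"];W=cloud(c);X=(W-F)@M;Y=(W-bot.read_state()["ee_pos"])@q2R(bot.read_state()["tool_rot"]).as_matrix()
for u in (312,318,328):
    for v in range(230,340,7):
        print(u,v,im[v,u],"panel",X[v,u].round(1),"tool",Y[v,u].round(1))
cv2.imwrite("pics/w3.png",cv2.resize(im[200:360,220:440],None,fx=3,fy=3,interpolation=cv2.INTER_CUBIC))
E
```

```text
312 230 [118 128 126] panel [-17.8 -14.1   0.5] tool [-1.6 29.5 22.6]
312 237 [61 67 94] panel [-16.6 -13.2   9.8] tool [-1.5 20.2 21.2]
312 244 [52 57 90] panel [-17.  -13.3  24.3] tool [-1.3  5.7 21.6]
312 251 [ 54  57 105] panel [-16.3 -12.7  32.7] tool [-1.3 -2.7 20.7]
312 258 [ 58  61 113] panel [-13.2 -10.6  31.8] tool [-1.3 -1.8 16.9]
312 265 [ 57  62 112] panel [-11.1  -9.1  34.2] tool [-1.3 -4.2 14.3]
312 272 [ 55  59 110] panel [-7.8 -6.9 33.1] tool [-1.3 -3.1 10.4]
312 279 [68 71 73] panel [-9.7 -8.  46.8] tool [ -1.1 -16.8  12.5]
312 286 [67 70 71] panel [-9.1 -7.5 52.6] tool [ -1.1 -22.6  11.8]
312 293 [65 67 68] panel [-9.3 -7.6 59.8] tool [ -1.  -29.8  12. ]
312 300 [60 63 64] panel [-9.1 -7.3 65.3] tool [ -0.9 -35.3  11.6]
312 307 [59 64 65] panel [-8.8 -7.1 70.4] tool [ -0.9 -40.4  11.3]
312 314 [66 69 69] panel [-8.8 -7.  75.4] tool [ -0.8 -45.4  11.2]
312 321 [68 69 70] panel [-6.7 -5.6 75.8] tool [ -0.8 -45.8   8.7]
312 328 [48 51 52] panel [-4.5 -4.1 75.9] tool [ -0.8 -45.9   6. ]
312 335 [43 47 48] panel [-2.3 -2.6 76.1] tool [ -0.8 -46.1   3.3]
318 230 [120 127
[... 1490 characters left out ...]
.7]
328 272 [50 53 90] panel [-11.8  -0.5  32.2] tool [ 6.3 -2.2 10.1]
328 279 [74 78 77] panel [-13.2  -2.   45.7] tool [  5.8 -15.7  12.1]
328 286 [73 75 76] panel [-12.9  -2.1  52.8] tool [  5.6 -22.8  11.9]
328 293 [77 78 79] panel [-12.5  -2.1  58.8] tool [  5.4 -28.8  11.5]
328 300 [75 76 77] panel [-12.8  -2.6  66.1] tool [  5.1 -36.1  12. ]
328 307 [73 75 74] panel [-12.4  -2.5  71. ] tool [  4.9 -41.   11.6]
328 314 [78 79 78] panel [-12.3  -2.7  76.3] tool [  4.7 -46.3  11.7]
328 321 [45 46 48] panel [-13.3  -3.7  83.7] tool [  4.5 -53.7  13.1]
328 328 [47 49 48] panel [-12.8  -3.5  87.1] tool [  4.3 -57.1  12.6]
328 335 [41 44 42] panel [-13.   -3.8  91.6] tool [  4.2 -61.6  12.9]
```

View pics/w3.png

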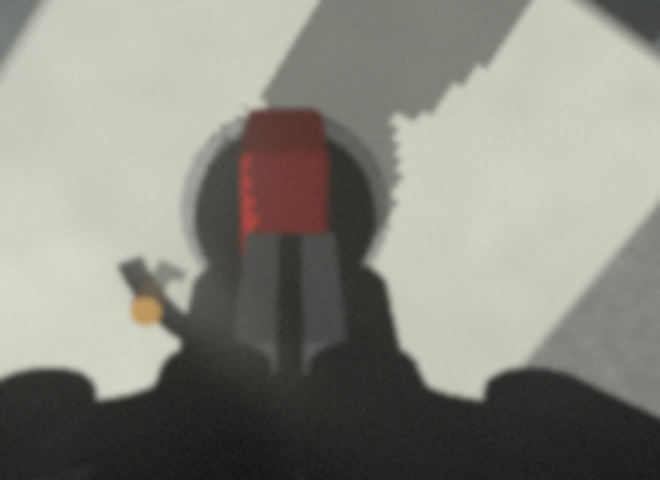

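The wrist view shows the closed fingertips about 12 mm *behind* the reported TCP, not 19 mm ahead of it, and they hover above the bar. So the tool's stated length is off by some 31 mm along the fingers. I'll check this with a light touch on the bar top.

```bash
python3 - <<'E'
from h import *
st()
r=bot.servo_line(F+14*n,knobq(0),speed=12,until_force=3);st(f"touch {r}")
bot.servo_line(F+30*n,knobq(0),speed=100);st()
E
```

```text
t4.98 p [ 1.e-02 -0.e+00  3.e+01] f_tool [-0.29 -0.31  0.01] m_n 0.002 w0.0 j6 -1.443
touch True t5.63 p [-2.000e-02  2.000e-02  2.461e+01] f_tool [-0.84 -6.73  0.61] m_n 0.002 w-0.2 j6 -1.441
 t5.88 p [ 0.19  0.09 30.28] f_tool [-0.48 -0.04  0.53] m_n -0.007 w0.2 j6 -1.443
```

Touch at 24.6 mm confirms it: shut fingertips are at TCP − 8.4 mm, so the offset is 27.4 mm. Grip with tips about 11 mm off the panel.

```bash
echo 'OFF=27.4  # true fingertip = TCP + (19-OFF)*tool_y' >> h.py; python3 - <<'E'
from h import *
bot.move_gripper(50,20)
print(bot.servo_line(F+3*n,knobq(0),speed=40,until_force=5)); st("down")
bot.move_gripper(0,20); bot.dwell(.2); st("grip")
E
```

```text
False
down t7.24 p [0.11 0.04 3.12] f_tool [ 0.37  0.22 -0.23] m_n -0.024 w49.7 j6 -1.433
grip t7.85 p [ 0.53 -0.53  3.37] f_tool [-5.77 -3.91  1.49] m_n -0.057 w13.7 j6 -1.433
```

```bash
cat >> h.py <<'E'
F=F+M@np.array([.9,-.9,0])
E
python3 - <<'E'
from h import *
bot.servo_line(F+3*n,knobq(0),speed=20);st("shift")
for a in (.05,.1,.2,.3,.4,.5):
    bot.servo_line(F+3*n,knobq(a),speed=20);st(a)
E
```

```text
shift t8.10 p [-0.22  0.24  3.35] f_tool [ 1.41 -6.27  2.11] m_n -0.026 w13.6 j6 -1.437
0.05 t8.35 p [-0.25  0.28  3.34] f_tool [ 3.52 -6.18  2.94] m_n 0.068 w13.6 j6 -1.386
0.1 t8.60 p [-0.29  0.35  3.35] f_tool [ 3.13 -6.01  3.42] m_n 0.066 w13.3 j6 -1.336
0.2 t8.85 p [-0.33  0.43  3.34] f_tool [ 3.68 -6.22  3.71] m_n 0.070 w13.8 j6 -1.236
0.3 t9.10 p [-0.36  0.54  3.34] f_tool [ 4.31 -5.7   3.5 ] m_n 0.108 w13.6 j6 -1.136
0.4 t9.35 p [-0.37  0.67  3.36] f_tool [ 4.15 -6.48  4.33] m_n 0.150 w13.9 j6 -1.036
0.5 t9.60 p [-0.4   0.79  3.35] f_tool [ 4.9  -5.71  3.99] m_n 0.156 w13.1 j6 -0.936
```

```bash
python3 - <<'E'
from h import *
bot.move_gripper(0,60);st("grip60")
mz=lambda:np.mean([bot.read_state()["moment"]@n for _ in range(1)])
a=.5;hit=0
for a in (.6,.7,.78):
    bot.servo_line(F+3*n,knobq(a),speed=20);st(a)
    if mz()>.4: hit=1;break
while not hit and a<1.42:
    a+=.02;bot.servo_line(F+3*n,knobq(a),speed=20);bot.dwell(.05);s=st(round(a,2))
    m=s["moment"]@n
    if m>.5: hit=1
print("hit",hit,a)
c=shot("top");cv2.imwrite("pics/t4.png",cv2.resize(c["image"][170:310,170:310],None,fx=3,fy=3))
E
```

```text
grip60 t9.82 p [-0.37  0.78  3.47] f_tool [ 4.54 -7.75  4.95] m_n 0.101 w12.7 j6 -0.937
0.6 t10.07 p [-0.37  0.91  3.47] f_tool [ 4.97 -7.29  6.67] m_n 0.119 w12.6 j6 -0.836
0.7 t10.32 p [-0.35  1.02  3.48] f_tool [ 6.49 -7.21  6.13] m_n 0.173 w12.6 j6 -0.736
0.78 t10.57 p [-0.34  1.15  3.48] f_tool [ 5.8  -6.56  5.9 ] m_n 0.140 w12.9 j6 -0.656
0.8 t10.87 p [-0.33  1.16  3.47] f_tool [ 5.74 -5.48  7.59] m_n 0.102 w12.6 j6 -0.637
0.82 t11.17 p [-0.32  1.18  3.48] f_tool [ 6.41 -5.8   7.38] m_n 0.176 w12.3 j6 -0.617
0.84 t11.47 p [-0.32  1.2   3.48] f_tool [ 5.94 -5.71  7.96] m_n 0.158 w12.4 j6 -0.597
0.86 t11.77 p [-0.31  1.23  3.48] f_tool [ 5.56 -5.5   7.24] m_n 0.185 w12.4 j6 -0.577
0.88 t12.07 p [-0.32  1.3   3.47] f_tool [ 6.45 -5.89  7.22] m_n 0.194 w12.3 j6 -0.557
0.9 t12.37 p [-0.34  1.28  3.45] f_tool [ 6.53 -5.02  7.35] m_n 0.196 w12.7 j6 -0.537
0.92 t12.67 p [-0.3   1.3   3.49] f_tool [ 5.42 -4.55  7.52] m_n 0.146 w12.7 j6 -0.517
0.94 t12.97 p [-0.3   1.34  3.48] f_tool [ 7.59 -4.48  7.81] m_n 0.192 w12.5 j6 -0.497
0.96 t13.27 p [-0.27  1.35  3.5 ] f_tool [ 6.53 -4.29  7.09
[... 307 characters left out ...]
6  1.44  3.48] f_tool [ 4.99 -4.87  8.66] m_n 0.177 w12.8 j6 -0.397
1.06 t14.77 p [-0.23  1.45  3.49] f_tool [ 6.66 -4.76  8.16] m_n 0.156 w12.6 j6 -0.377
1.08 t15.07 p [-0.24  1.47  3.48] f_tool [ 6.67 -3.46  8.35] m_n 0.222 w12.8 j6 -0.357
1.1 t15.37 p [-0.19  1.51  3.5 ] f_tool [ 6.11 -3.76  8.89] m_n 0.241 w12.8 j6 -0.337
1.12 t15.67 p [-0.19  1.51  3.49] f_tool [ 6.72 -4.34  8.18] m_n 0.206 w12.9 j6 -0.317
1.14 t15.97 p [-0.16  1.51  3.49] f_tool [ 5.74 -4.05  9.77] m_n 0.199 w12.9 j6 -0.297
1.16 t16.27 p [-0.15  1.6   3.51] f_tool [ 7.5  -2.9   8.79] m_n 0.451 w12.5 j6 -0.277
1.18 t16.57 p [-0.14  1.63  3.5 ] f_tool [ 7.09 -3.56  9.3 ] m_n 0.701 w12.5 j6 -0.257
hit 1 1.1800000000000004
```

Stop felt sharply at about 1.15 rad. Ease off to 1.165 (still against it) and check the spool.

```bash
python3 - <<'E'
from h import *
bot.servo_line(F+3*n,knobq(1.165),speed=20);bot.dwell(.3);st("hold")
for i in range(2):
    c=shot("top");W=cloud(c);hsv=cv2.cvtColor(c["image"],cv2.COLOR_BGR2HSV).astype(int)
    m=((hsv[...,0]<8)|(hsv[...,0]>172))&(hsv[...,1]>150);m[:,:255]=0;m[:,290:]=0;m[:210]=0;m[310:]=0
    print(W[m].mean(0),m.sum());bot.dwell(.4)
cv2.imwrite("pics/t5.png",cv2.resize(c["image"][170:310,170:310],None,fx=4,fy=4))
E
```

```text
hold t17.17 p [-0.16  1.58  3.48] f_tool [ 5.8  -3.51  9.38] m_n 0.582 w12.8 j6 -0.272
[nan nan nan] 180
[448.25032831  96.14788887  67.54669989] 179
```

View pics/t5.png

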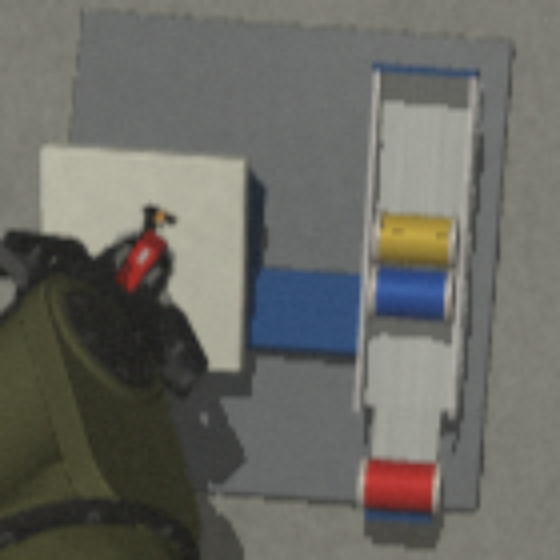

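The red spool lies at the lip (crop 400,485), blue and yellow are held, and the knob's tab is on the peg. Release.

```bash
python3 - <<'E'
from h import *
bot.move_gripper(75);st("open");bot.dwell(.2)
bot.servo_line(F+110*n,knobq(1.165),speed=200);st("up")
# swing clear toward the spool side: high over the pocket
c=shot("wrist");W=cloud(c);np.savez("w6.npz",W=W,im=c["image"]);a=cv2.resize(c["image"],(400,300))
c=shot("top");W=cloud(c);np.savez("t6.npz",W=W,im=c["image"])
b=cv2.resize(c["image"][170:310,150:310],(400,350))
o=np.zeros((350,800,3),np.uint8);o[:300,:400]=a;o[:,400:]=b;cv2.imwrite("pics/r6.png",o)
hsv=cv2.cvtColor(c["image"],cv2.COLOR_BGR2HSV).astype(int)
v,u=np.mgrid[:480,:640]
def rep(nm,m):
    p=W[m&(u>255)&(u<290)&(v>205)&(v<310)];p=p[np.isfinite(p).all(1)];print(nm,p.mean(0).round(1),np.percentile(p,2,axis=0).round(1),np.percentile(p,98,axis=0).round(1),len(p))
H,S,V=hsv[...,0],hsv[...,1],hsv[...,2]
rep("red",((H<8)|(H>172))&(S>150));rep("blue",(H>105)&(H<130)&(S>120)&(W[...,2]>70));rep("yel",(H>18)&(H<32)&(S>130))
E
```

```text
open t18.68 p [ 0.13 -0.15  3.03] f_tool [0.47 0.63 0.74] m_n 0.004 w75.0 j6 -0.272
up t19.57 p [ -0.52  -0.19 109.1 ] f_tool [-0.34  0.76 -0.26] m_n 0.050 w75.2 j6 -0.303
red [448.4  96.   67.5] [436.4  78.1  59.8] [460.  113.8  73.6] 176
blue [530.4  90.2  88.4] [518.   72.7  80.4] [543.2 107.9  94.7] 177
yel [560.9  88.1  96.1] [549.7  70.1  85.8] [573.1 107.3 101.9] 181
```

View pics/r6.png

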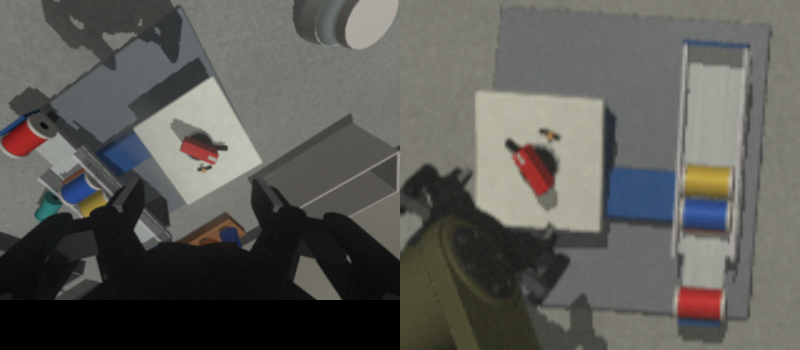

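The knob has sprung back, blue has moved up to first place, and red is at (448, 96). Next is the grasp by the ends.

```bash
cat >> h.py <<'E'
def downq(a,flip=1):
    "tool y down, tool x (jaws) at world heading a"
    x=np.array([np.cos(a),np.sin(a),0])*flip;y=np.array([0,0,-1.]);return R2q(R.from_matrix(np.c_[x,y,np.cross(x,y)]))
E
python3 - <<'E'
from h import *
G=np.array([448.3,96,33.6]);TR=np.array([572.6,-232.7,0.])
best=None
for f in (1,-1):
    q=downq(yaw+np.pi/2,f);qt=downq(np.radians(-1.5)+np.pi/2,f)
    j=[bot.ik(p,o) for p,o in ((G,q),(G+[0,0,120],q),(TR,qt),(TR+[0,0,120],qt))]
    print(f,[None if k is None else np.round(k,2).tolist() for k in j])
    if all(k is not None for k in j) and (best is None or abs(j[0][5])<best[0]): best=(abs(j[0][5]),f)
f=best[1];print("flip",f);q=downq(yaw+np.pi/2,f)
bot.move_gripper(80,25)
bot.move_to(G+[0,0,130],q);st()
bot.servo_line(G+[0,0,50],q,speed=150)
c=shot("wrist");cv2.imwrite("pics/w7.png",c["image"]);W=cloud(c)
hsv=cv2.cvtColor(c["image"],cv2.COLOR_BGR2HSV).astype(int);H,S=hsv[...,0],hsv[...,1]
m=((H<8)|(H>172))&(S>130)&(np.hypot(W[...,0]-448,W[...,1]-96)<45);p=W[m];print("red",np.nanmean(p,0),np.nanpercentile(p,[2,98],axis=0).round(1),m.sum())
E
```

```text
1 [[0.13, 0.36, 1.94, -0.0, 0.84, -1.37], [0.13, 0.17, 1.85, -0.0, 1.12, -1.37], [-0.45, 0.7, 1.48, -0.0, 0.96, -1.99], [-0.45, 0.54, 1.42, -0.0, 1.18, -1.99]]
-1 [[0.13, 0.36, 1.94, -0.0, 0.84, 1.77], [0.13, 0.17, 1.85, -0.0, 1.12, 1.77], [-0.45, 0.7, 1.48, -0.0, 0.96, 1.15], [-0.45, 0.54, 1.42, -0.0, 1.18, 1.15]]
flip 1
 t20.89 p [ -74.66 -160.21  120.99] f_tool [-0.25  0.02  0.02] m_n 0.018 w80.2 j6 -1.366
red [443.30606411  98.56978919  64.51757089] [[432.5  79.9  55.9]
 [457.4 117.1  68.1]] 3421
```

View pics/w7.png

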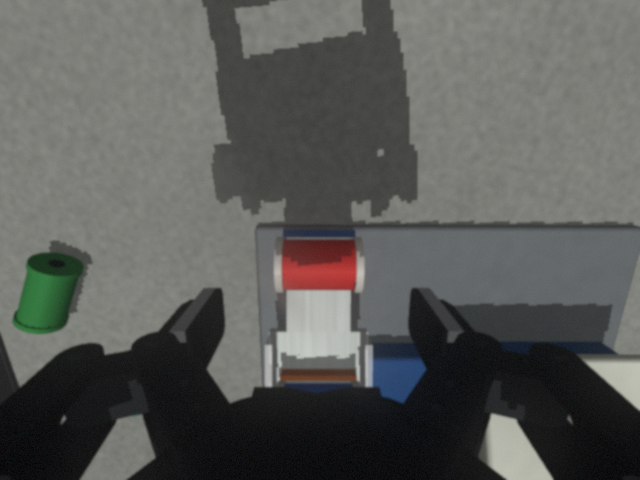

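The spool at (318,265) is centred between the fingers and both ends are free. Wrist and top estimates differ by about 2 mm, so I take the middle.

```bash
python3 - <<'E'
from h import *
G=np.array([447.2,97.2,33.6]);q=downq(yaw+np.pi/2)
print(bot.servo_line(G,q,speed=60,until_force=6));st("down")
bot.move_gripper(0,25);bot.dwell(.2);st("grip")
bot.servo_line(G+[0,0,25],q,speed=60);st("lift")
bot.servo_line(G+[0,0,120],q,speed=150);bot.dwell(.1);st("up")
c=shot("wrist");a=cv2.resize(c["image"],(400,300));c=shot("top");b=cv2.resize(c["image"][170:330,200:460],(400,246));o=np.zeros((300,800,3),np.uint8);o[:,:400]=a;o[:246,400:]=b;cv2.imwrite("pics/w8.png",o)
E
```

```text
False
down t22.61 p [-128.48 -159.26    2.99] f_tool [ 0.14  0.51 -0.34] m_n -0.025 w79.8 j6 -1.365
grip t23.20 p [-128.53 -159.3     3.06] f_tool [-1.08 -6.44  1.38] m_n 0.121 w47.5 j6 -1.365
lift t23.77 p [-118.56 -159.3    25.79] f_tool [-0.41  0.09  0.31] m_n -0.028 w48.1 j6 -1.365
up t24.65 p [ -80.91 -159.42  111.65] f_tool [-0.21  0.83 -0.01] m_n -0.054 w47.5 j6 -1.365
```

View pics/w8.png

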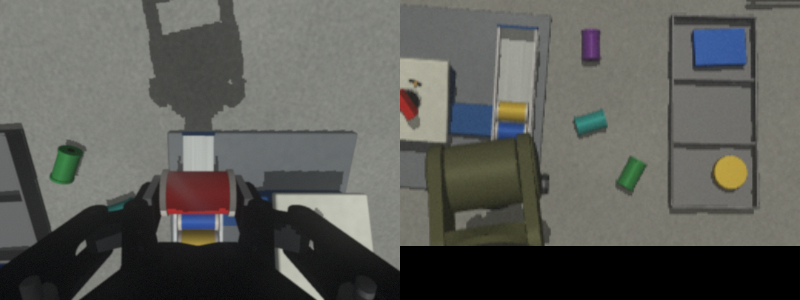

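The spool is held level (width 47.5 mm) and the other two are still in the chute. Carry it to the tray and set it down under force guard.

```bash
python3 - <<'E'
from h import *
qt=downq(np.radians(-1.5)+np.pi/2);T=np.array([572.6,-232.7,0.])
bot.move_to(T+[0,0,130],qt);bot.dwell(.1);st("over")
bot.servo_line(T+[0,0,20],qt,speed=100);bot.dwell(.15);print(bot.read_state()["ee_pos"])
r=bot.servo_line(T+[0,0,-5],qt,speed=12,until_force=2);s=bot.read_state();print(r,s["ee_pos"],s["ft_force"])
c=shot("wrist");cv2.imwrite("pics/w9.png",c["image"])
E
```

```text
over t26.18 p [  46.55 -478.12   30.69] f_tool [-0.7   0.5  -0.17] m_n 0.019 w47.7 j6 -1.989
[ 572.85475226 -232.79478486   20.56167998]
True [ 5.72602848e+02 -2.32693355e+02 -4.27283449e-01] [0.10477638 0.32562279 5.72153679]
```

View pics/w9.png

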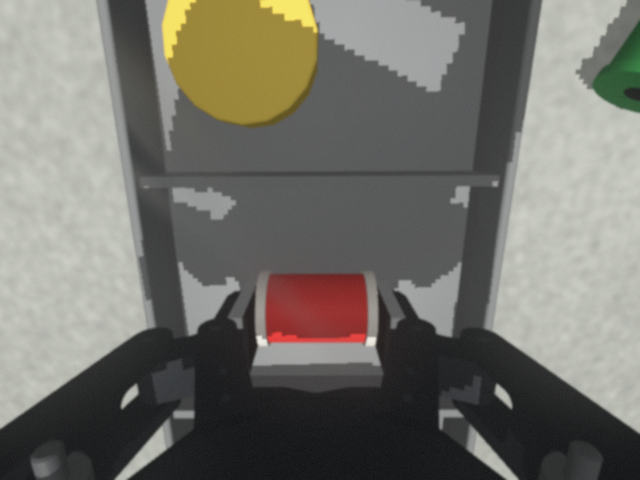

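Contact came at TCP z = −0.43, against −0.4 expected. The spool is on the floor in the middle of the compartment, with room for the fingers to open. Release, retreat and check.

```bash
python3 - <<'E'
from h import *
qt=downq(np.radians(-1.5)+np.pi/2);T=np.array([572.6,-232.7,0.])
bot.move_gripper(64,20);bot.dwell(.2)
bot.servo_line(T+[0,0,60],qt,speed=60);bot.servo_line(T+[0,0,200],qt,speed=150)
bot.move_to([380,-330,250],downq(np.pi/2-.7));bot.dwell(.5);st("away")
c=shot("top");W=cloud(c);im=c["image"];hsv=cv2.cvtColor(im,cv2.COLOR_BGR2HSV).astype(int);H,S=hsv[...,0],hsv[...,1]
m=((H<8)|(H>172))&(S>130);m[:,:375]=0;m[:,435:]=0;m[:180]=0;m[310:]=0;print("red",np.nanmean(W[m],0),np.nanmax(W[m][:,2]),m.sum())
cv2.imwrite("pics/t10.png",cv2.resize(im[160:330,80:550],(800,290),interpolation=cv2.INTER_CUBIC))
E
```

```text
away t33.29 p [ -74.02 -590.12  215.21] f_tool [0.82 0.08 1.19] m_n -0.004 w64.1 j6 -1.659
red [ 572.18997353 -234.11446811   33.25611192] 45.35812731509509 166
```

View pics/t10.png

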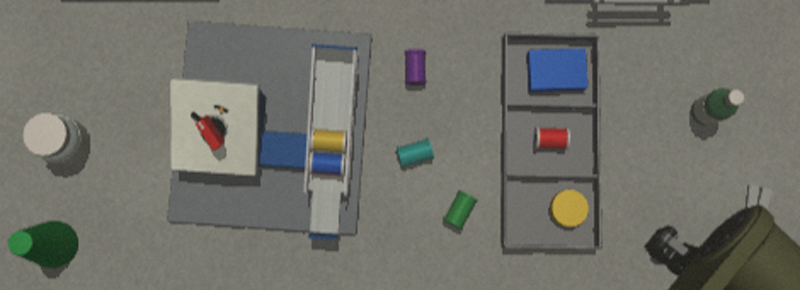

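The red spool lies centred in the middle compartment, the knob is at rest, blue and yellow are in the chute, and everything else looks unmoved.

```bash
python3 -c "
from h import *
print(bot.finish_job())"
```

```text
the job is handed in; nothing more can be done
None
```

The red spool is lying in the tray's middle compartment, and I handed the job in after about 33 s on the robot's clock.

- **Knob:** I turned it clockwise until the moment leapt from about 0.2 to 0.45 and then 0.70 Nm, which puts the stop at about 1.15 rad. I eased off to about 0.58 Nm and held it there until the red spool lay at the lip. When I let go, the knob sprang back, blue moved up to first place and yellow to second.
- **Spool:** I took it by its two ends (width 47.5 mm) and lowered it into the compartment. It touched down at TCP z = −0.43 mm, against −0.4 mm expected; the contact force read 5.7 N. I then opened the fingers and moved away.
- **Last check:** the final top view shows red at about (572, −234) in the middle compartment, with blue and yellow in the chute and the knob at rest. The other objects look unmoved, but I compared those by eye only. The robot was touching nothing.

**Disagreements:**
- **Finger length:** the fingertips are not 19 mm ahead of the reported TCP; when shut they are about 8.4 mm behind it. My first grip closed on air above the knob. I confirmed the offset with a light touch of about 7 N on the bar's top, and allowed for it from then on.
- **Cameras:** the top and wrist views disagreed by about 2 to 5 mm on the spool's position. I used a value between the two.

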